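# Unclamp the bearing cap of an engraving headstock

## Robot

A 6-joint arm with a two-finger parallel gripper is mounted at the origin on the work surface. World frame = base frame: x ahead of the robot, y to its left, z up, the work surface at z = 0. Lengths are in mm, angles in rad, forces in N, time in s.
With the tool pointing down it reaches from about 275 to 850 mm from the base axis. Payload 5.2 kg.
Tool frame: the origin (TCP) lies between the finger pads; the fingertips stand 22 mm ahead of it and the grasp point (between the pads) lies 3 mm ahead of it (tcp_to_tips is the distance from the TCP to the fingertips, in mm); z points along the fingers, y is the direction in which the jaws open and shut (so a half turn about z gives the same grasp; the last joint's range is limited). The gripper opens to 85 mm and grips with 20 to 120 N. Pads are 22 mm wide; open, the fingers measure 114 mm over their backs; the gripper's body (76 mm by 85 mm) begins 54 mm behind the grasp point. The pads swing forward as they close: fully open they stand 13 mm farther back than shut.
Start: joints at [-1.448, 0.259, 1.535, -0, 1.348, -0.203], TCP at [176.058, -521.065, 253.31] pointing down, gripper open.
Joint ranges: [-3.14, 3.14], [-0.91, 2.08], [0.19, 2.58], [-1.22, 4.36], [0.22, 2.71], [-3.12, 3.12]. Speed limits (rad/s): [2.57, 2.57, 3.14, 3.14, 3.14, 3.14].

## Interface

Orientations are given as a unit quaternion [x, y, z, w].
In Python, from workcell import * gives the robot as it stands.
- The arm moves only by the shell command python3 -m pendant 'ROWS' [FORCE]. ROWS is JSON, a list that holds one entry, the list of rows, each a list of 5 numbers: the opening, from -1 (shut) to 1 (fully open), so that 0 is half open, then the shift along the tool's x, y, z each as a share of 0.02 m, from -1 to 1, then the turn about the tool's z as a share of 45 degrees, from -1 to 1. A call has 1 to 12 rows; each row shifts and turns the pose as measured when the row begins, along the tool's axes as they then stand; what a row does not reach is not made up. A row lasts 1/12 s, in which the tool goes at most 41.7 mm and 7.16 degrees, less where a joint would pass 70% of its speed; a pose out of reach is approached as far as the arm can. A call with a number of a shift or a turn outside -1 to 1 is refused whole. A call with a gripper value outside its range is refused whole. The fingers move at their own pace and stop on an object; FORCE is the grip in N (left out, the last holds). Time passes only in rows, so rows that do not move let the fingers close. It gives the time, the measured TCP pose, the force and the opening at its end, in the units of the state.
- state(): the state, without advancing time (a new reading comes with each control period).
- snapshot(name): name is "scene" or "top" or "wrist"; returns a dict with "frame" (420x560x3 uint8, red, green, blue), "camera_matrix" (3x3 intrinsics, pixels), "dist_coeffs" ([k1, k2, p1, p2, k3] as OpenCV has them; the pictures are not rectified), "xyz" and "orientation" of the camera in the world. Camera axes: x right, y up, looking along -z (the intrinsics and any distortion apply to the point x, -y, -z); pixel columns grow to the right and rows downward; lengths in mm; the calibration is good to about 2 mm. A picture is of the moment at which its call begins. There is no depth.
- sign_off(): hands the job in, once; it reports no verdict.
The state is a dict: "t": time; "joints": joint angles; "qd": joint speeds; "joint_efforts": joint torques, N m; "ee_pos": TCP position; "tool_rot": TCP orientation; "wrist_force": force on the tool from outside, world axes, zero at the start; "ft_torque": the same for the moment, N m; "finger_gap": finger opening in mm.
Only numpy, scipy, OpenCV 4.12 (cv2) and the standard library are available. Lean on these libraries where they do the work, as an engineer would, in place of code of your own. Each camera call takes 0.05 s, during which the arm holds its last target.

## Task

The bearing cap of the turquoise engraving headstock must be freed for a spindle change: unscrew its brass wing nut only just far enough for the washer below it to pass over the steel keeper plate at the mouth of the slotted lug, at most 2 mm beyond that, then swing the hinged eyebolt out of the slot and leave it leaning outwards at least 45 degrees. The keeper is set differently every time, so feel whether the washer clears it and never force it with more than a light pull. Leave the glass, the jar and the spare spindle alone.

Things in the scene. Friction and masses are not known exactly. Their poses are not given: they have to be found in the camera images.
- headstock: turquoise cast headstock fixed on the bench, its base 150 x 130 mm, bearing cap 90 x 100 mm with its flat top 145.5 mm above the bench. Origin under the centre of its base; z up; its -x axis points out of the slot, the way the eyebolt swings (roughly towards the robot); its y axis lies along the spindle, whose wheel stands out on +y to 161 mm. A lug on its -x side carries the slot, 11 mm wide and open to -x
- seat (a point): point on the lug's flat top, 145 mm above the bench, where the washer under the nut sits: on the axis of the upright bolt, 80 mm in -x from the headstock's origin
- slot_mouth (a point): fixed point at the slot's mouth at seat height, 14.25 mm in -x from the seat. A rigid steel keeper plate (13 to 15.5 mm from the bolt axis, both sides of the slot) stands here; its top edge is 2.5 to 9 mm above the seat, different every time and not reported. The washer passes it when its underside is about 1 mm higher than the edge; lower, it stops there within 0.12 rad of swing. It bears 25 N at most
- bolt_pin (a point): centre of the hinge pin of the eyebolt, 75 mm above the bench, straight below the seat. The bolt swings about the headstock's y axis through this point
- bolt (a joint): swing of the eyebolt in rad: 0 upright in the slot, growing as its top swings out in the headstock's -x direction, stop at 1.5. The steel shank is 8 mm thick and ends 112 mm from the pin. The hinge is stiff (0.25 N m, about 2.5 N at the wings) and stays where it is left
- washer (a point): centre of the underside of the steel washer below the nut, on the bolt axis, 70 mm from the pin when the nut is fully down (it starts 0 to 1 mm above that). It lifts with the nut but does not turn. Washer 22 mm in diameter, with a bar 34 mm wide and 6 mm high along its front, reaching 11 mm in -x from the bolt axis, about 2 mm short of the keeper. z points along the bolt, away from the pin
- nut_wings (a point): centre of the two wings, on the bolt axis, 27 mm above the washer's underside; below them a round hub 18 mm in diameter and 8 mm high. The wings are flat, together 48 mm long (along this frame's y), 10 mm thick (along its x: the width to grip) and 26 mm high, with the bolt's 8 mm end between them
- nut (a joint): turn of the wing nut in rad: 0 screwed fully down, growing as it is unscrewed, counter-clockwise seen from above. Quick multi-start thread: it climbs 3.2 mm per rad along the bolt (20 mm a turn), stop at 5.0. It takes about 0.12 N m to turn and stays where it is left
- goblet: clear glass goblet, 120 mm high, 60 mm foot, standing on the bench; origin under its foot; leave alone
- jar: small amber jar, 52 mm in diameter, 60 mm high; origin under it; leave alone
- spare_spindle: spare steel spindle with a copper wheel on two wooden rests, 118 mm long, 44 mm high; origin under its middle; leave alone

How it is judged:
By the outcome, as a careful person would: the job done as asked, in the order asked, and still so for the second after the job is handed in, with the robot touching nothing.
It also fails if it takes over 72 s, if anything falls off the work surface, if the arm or the gripper's body presses on something with over 40 N, if the wrist force passes 120 N, or if a joint passes its speed limit or range.

## Working session

There is one attempt and no reset: what is moved stays moved. The work goes in short steps, Python scripts to look and compute and a shell command to move; the robot and the scene stay as the last step left them, time stands still between calls to the robot, and variables do not carry over. Pictures are saved under pics/ and viewed, and the job is handed in when it is done.

```bash
ls; mkdir -p pics
cat > h.py <<'E'
from workcell import *
import cv2, numpy as np
from scipy.spatial.transform import Rotation as R
def snap(n,f):
    s=snapshot(n); cv2.imwrite('pics/'+f,cv2.cvtColor(s['frame'],cv2.COLOR_RGB2BGR)); np.save('pics/'+f[:-4],s,allow_pickle=True); return s
def load(f): return np.load('pics/'+f+'.npy',allow_pickle=True).item()
def rot(o): 
    o=np.array(o,float); return R.from_quat(o).as_matrix() if o.size==4 else o.reshape(3,3)
def ray(s,u,v):
    p=cv2.undistortPoints(np.array([[[u,v]]],float),np.array(s['camera_matrix'],float),np.array(s['dist_coeffs'],float))[0,0]
    d=rot(s['orientation'])@np.array([p[0],-p[1],-1.]); return np.array(s['xyz'],float),d/np.linalg.norm(d)
def plane(s,u,v,z):
    o,d=ray(s,u,v); return o+d*(z-o[2])/d[2]
def proj(s,P):
    c=(np.atleast_2d(P)-np.array(s['xyz']))@rot(s['orientation']); c=c*[1,-1,-1]
    return cv2.projectPoints(c.reshape(-1,1,3).astype(float),np.zeros(3),np.zeros(3),np.array(s['camera_matrix'],float),np.array(s['dist_coeffs'],float))[0][:,0]
def tri(rs):
    A=np.zeros((3,3));b=np.zeros(3)
    for o,d in rs:
        M=np.eye(3)-np.outer(d,d);A+=M;b+=M@o
    return np.linalg.solve(A,b)
E
python3 - <<'E'
from h import *
for n in ['scene','top','wrist']:
    s=snap(n,n+'0.png'); print(n,s['xyz'],s['orientation'],s['camera_matrix'][0][0])
print(state())
E
```

```text
pics
scene [1186.91091218  323.75460907  618.7664798 ] [0.234643   0.40115909 0.76503142 0.44580374] 411.76497507187065
top [ 405.92985509  -12.43922944 1514.77871544] [-0.02292415  0.03389908  0.70818038 -0.70484458] 503.98671069025795
wrist [ 239.07159386 -500.0017815   372.14540235] [-0.10669859  0.07783963 -0.57828672  0.80507197] 318.47905511520656
{'t': 0.15, 'joints': array([-1.44777871e+00,  2.59183203e-01,  1.53584978e+00,  1.53578456e-05,
        1.34798281e+00, -2.02781327e-01]), 'qd': array([-2.34116562e-05, -2.22283845e-03, -1.42914215e-03, -2.36819374e-04,
       -4.64361206e-04,  1.39408163e-03]), 'joint_efforts': array([ 1.79836155e-03, -4.46387243e+01, -2.90819371e+01, -2.17977927e-04,
        8.19317414e-03,  3.13036466e-06]), 'ee_pos': array([ 176.02603049, -520.67531126,  252.65428443]), 'tool_rot': array([ 9.86761222e-01,  1.62178249e-01,  3.58531330e-05, -7.10705379e-04]), 'wrist_force': array([-0.00718608, -0.25118986,  0.39308444]), 'ft_torque': array([-0.02038045,  0.02163156, -0.03324022]), 'finger_gap': 85.29469757156403}
```

View pics/scene0.png

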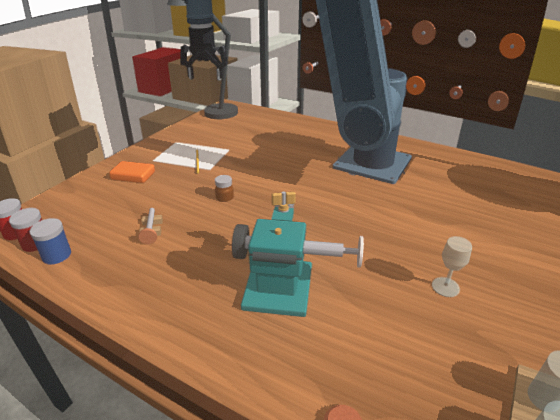

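View pics/top0.png

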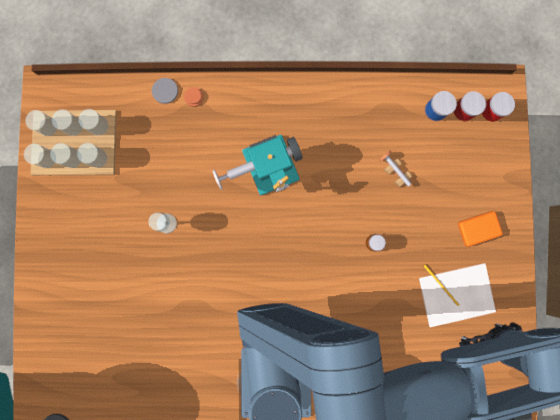

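View pics/wrist0.png

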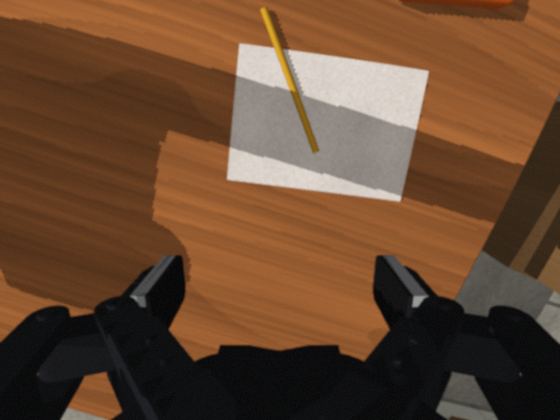

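Run:
```python
from h import *
a=cv2.imread('pics/top0.png')[125:205,205:310]; b=cv2.imread('pics/scene0.png')[170:320,220:380]
cv2.imwrite('pics/topz.png',cv2.resize(a,None,fx=7,fy=7,interpolation=2)); cv2.imwrite('pics/scz.png',cv2.resize(b,None,fx=4,fy=4,interpolation=2))
s=load('top0')
for n,u,v,z in [('nut',281,183,172),('goblet',163,222,60),('jar',377,243,50)]: print(n,plane(s,u,v,z))
h=cv2.cvtColor(s['frame'],cv2.COLOR_RGB2HSV)
m=cv2.inRange(h,(80,100,40),(100,255,255));cv2.imwrite('pics/m.png',m)
```

```text
nut [570.6240364  -18.92538362 172.        ]
goblet [472.29078558 322.51887107  60.        ]
jar [ 408.69622034 -298.61584439   50.        ]
```

View pics/topz.png

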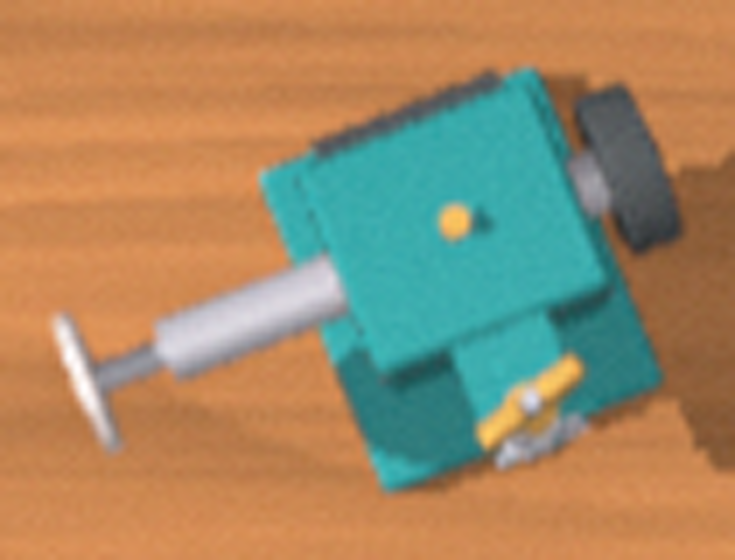

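View pics/scz.png

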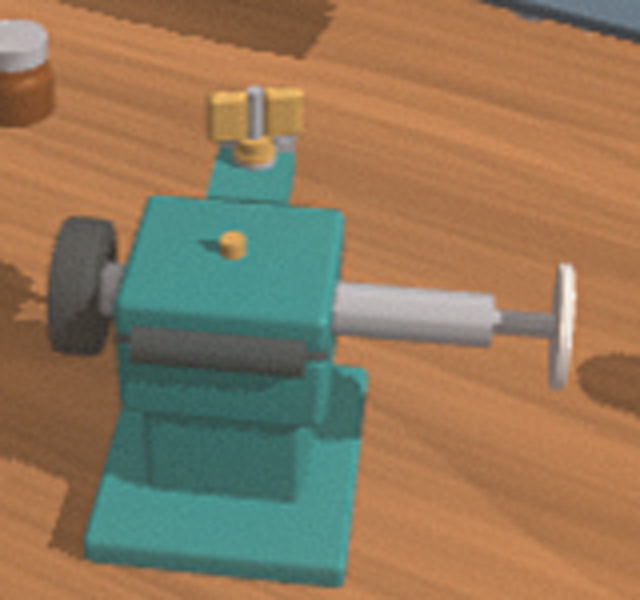

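Run:
```python
from h import *
s=load('top0');c=load('scene0')
P=lambda u,v,z: plane(s,205+(u+.5)/7-.5,125+(v+.5)/7-.5,z)
C=[P(u,v,145.5) for u,v in [(312,168),(535,72),(607,285),(385,370)]]
for a in C: print(a)
for i in range(4): d=C[(i+1)%4]-C[i]; print(np.linalg.norm(d),np.degrees(np.arctan2(d[1],d[0])))
print('ctr',np.mean(C,0))
b=P(532,400,187);print('bolt',b, 'wings',P(577,367,176)-P(484,437,176))
rc=ray(c,220+(256.5)/4-.5,170+(91)/4-.5)
rt=ray(s,205+(532.5)/7-.5,125+400.5/7-.5)
print('tri bolt top',tri([rc,rt]))
rc=ray(c,220+(256.5)/4-.5,170+(91)/4-.5); print(plane(c,220+(256.5)/4-.5,170+(91)/4-.5,187))
# nut brass principal axis
h=cv2.cvtColor(s['frame'],cv2.COLOR_RGB2HSV)[170:195,270:295]
m=cv2.inRange(h,(14,130,120),(28,255,255)); ys,xs=np.nonzero(m);print(len(xs))
w=np.array([plane(s,270+x,170+y,176)[:2] for x,y in zip(xs,ys)]);mu=w.mean(0);e,v=np.linalg.eigh(np.cov((w-mu).T));print(mu,np.degrees(np.arctan2(v[1,1],v[0,1])),np.sqrt(e*12))
```

```text
[669.62431612  68.20001419 145.5       ]
[707.75940089 -19.62498716 145.5       ]
[622.74407796 -47.49717515 145.5       ]
[589.44584931  39.52597338 145.5       ]
95.74714383683185 -66.52870789087028
89.46767011650336 -161.8483215485919
93.1761794190996 110.93867242691829
85.15155405019661 19.678457341189482
ctr [647.39341107  10.15095631 145.5       ]
bolt [572.22280732 -17.73100325 187.        ] wings [ 26.81299175 -35.64898757   0.        ]
tri bolt top [572.07598104 -17.57791427 187.55089883]
[571.22839472 -17.85486582 187.        ]
66
[565.77345863 -20.99769986] 117.56038354267481 [42.17503402 53.11438551]
```

```bash
python3 -m pendant '[[[1,1,-0.65,-0.15,0],[1,1,-0.65,-0.15,0],[1,1,-0.65,-0.15,0],[1,1,-0.65,-0.15,0],[1,1,-0.65,-0.15,0],[1,1,-0.65,-0.15,0],[1,1,-0.65,-0.15,0],[1,1,-0.65,-0.15,0],[1,1,-0.65,-0.15,0],[1,1,-0.65,-0.15,0],[1,1,-0.65,-0.15,0],[1,1,-0.65,-0.15,0]]]' 20
```

```text
t: 1.15
ee_pos: [356.7, -288.3, 285.7]
tool_rot: [0.987, 0.158, -0.001, -0.005]
wrist_force: [0.6, -0.2, 0.2]
finger_gap: 85.2
```

```bash
python3 -m pendant '[[[0.2,1,-0.65,0,0],[0.2,1,-0.65,0,0],[0.2,1,-0.65,0,0],[0.2,1,-0.65,0,0],[0.2,1,-0.65,0,0],[0.2,1,-0.65,0,0],[0.2,1,-0.65,0,0.15],[0.2,1,-0.5,0,0.15],[0.2,1,-0.3,0,0.15],[0.2,0.8,-0.2,0,0.15],[0.2,0.5,0,0,0.15],[0.2,0,0,0,0.15]]]' 20
python3 - <<'E'
from h import *
s=snap('wrist','w1.png');st=state();print(st['ee_pos'],R.from_quat(st['tool_rot']).as_matrix().round(3),st['joints'])
E
```

```text
t: 2.15
ee_pos: [532.4, -119.6, 284.6]
tool_rot: [0.979, -0.205, -0.005, -0.005]
wrist_force: [0.3, 0.5, -0.4]
finger_gap: 51.0
[ 531.69693463 -119.43381495  284.47803453] [[ 0.913 -0.408 -0.007]
 [-0.408 -0.913  0.013]
 [-0.012 -0.009 -1.   ]] [-0.43119389  0.23665885  1.48752247  0.00889065  1.42960306  1.55833862]
```

View pics/w1.png

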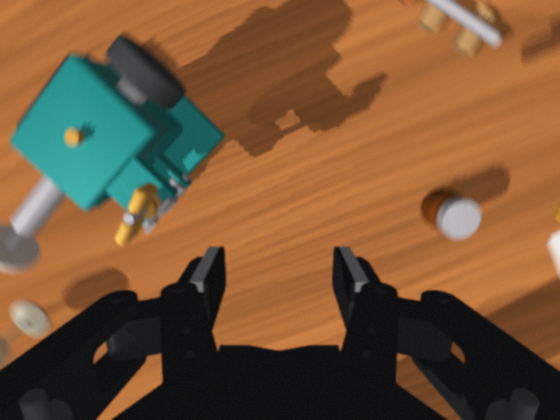

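Run:
```python
from h import *
s=load('w1')
a=cv2.cvtColor(s['frame'],cv2.COLOR_RGB2BGR)[165:265,90:210];cv2.imwrite('pics/w1z.png',cv2.resize(a,None,fx=6,fy=6,interpolation=2))
```

```text
(no output)
```

View pics/w1z.png

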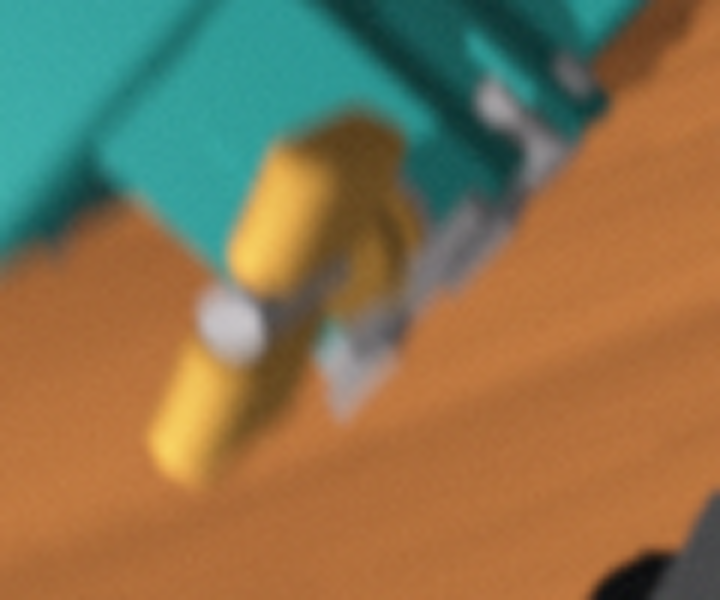

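Run:
```python
from h import *
s=load('w1');t=load('top0');c=load('scene0')
f=lambda u,v:(90+(u+.5)/6-.5,165+(v+.5)/6-.5)
print(plane(s,*f(232,320),187))
print(tri([ray(s,*f(232,320)),ray(c,220+(256.5)/4-.5,170+(91)/4-.5),ray(t,205+(532.5)/7-.5,125+400.5/7-.5)]))
a=plane(s,*f(302,148),185);b=plane(s,*f(180,465),185);print(a,b,np.linalg.norm(a-b),np.degrees(np.arctan2(*(a-b)[1::-1])))
# left edges
a=plane(s,*f(275,150),185);b=plane(s,*f(152,440),185);print(a,b,np.linalg.norm(a-b),np.degrees(np.arctan2(*(a-b)[1::-1])))
```

```text
[574.80233718 -18.05163891 187.        ]
[573.17379674 -17.63821628 187.39546755]
[589.74026749 -35.92692336 185.        ] [560.85501623  -0.61663613 185.        ] 45.619887380078694 -50.71543754715149
[590.85930032 -32.77978161 185.        ] [565.16049423   0.92944727 185.        ] 42.38797879812642 -52.67929595178336
```

```bash
python3 -m pendant '[[[-0.1,-0.03,-0.9,0,0],[-0.1,-0.03,-0.9,0,0],[-0.1,-0.03,-0.9,0,0],[-0.1,-0.03,-0.9,0,0],[-0.1,-0.03,-0.9,0,0],[-0.1,-0.03,-0.7,0,0],[-0.1,0,0,0,0.15],[-0.1,0,0,0,0.15],[-0.1,0,0,0,0.15],[-0.1,0,0,0,0.15],[-0.1,0,0,0,0],[-0.1,0,0,0,0]]]' 20
cat > st.py <<'E'
from h import *
st=state();M=R.from_quat(st['tool_rot']).as_matrix();p=st['ee_pos']
import sys
T=np.array([float(x) for x in sys.argv[1:4]]) if len(sys.argv)>3 else np.array([573,-18,p[2]])
print('t',round(st['t'],2),'p',p.round(1),'xang',np.degrees(np.arctan2(M[1,0],M[0,0])).round(2),'tilt',M[:2,2].round(4),'gap',round(st['finger_gap'],1),'F',st['wrist_force'].round(2),'Mz',st['ft_torque'].round(3),'q6',st['joints'][5].round(3))
print('to target tool mm',(M.T@(T-p)).round(2))
u=-np.array([np.cos(np.radians(21)),np.sin(np.radians(21)),0]);print('outward dir in tool',(M.T@u).round(3),'F out',round(float(st['wrist_force']@u),2))
E
python3 st.py
```

```text
t: 3.2
ee_pos: [567.8, -18.5, 281.3]
tool_rot: [0.905, -0.424, -0.011, -0.003]
wrist_force: [-0.7, 0.3, 0.2]
finger_gap: 38.5
t 3.2 p [567.8 -18.5 281.3] xang -50.24 tilt [-0.0175  0.0151] gap 38.5 F [-0.72  0.31  0.15] Mz [-0.034 -0.021 -0.017] q6 2.211
to target tool mm [ 2.94 -4.31 -0.08]
outward dir in tool [-0.321  0.947  0.011] F out 0.56
```

```bash
python3 -m pendant '[[[-0.1,0.1,-0.15,0.8,0.0],[-0.1,0.05,-0.1,0.8,0.03],[-0.1,0,0,0.8,0],[-0.1,0,0,0.6,0],[-0.1,0,0,0,0],[-0.1,0,0,0,0]]]' 20
python3 st.py 573 -18 184
python3 - <<'E'
from h import *
s=snap('wrist','w2.png')
E
```

```text
t: 3.7
ee_pos: [572.4, -17.9, 220.2]
tool_rot: [0.906, -0.423, -0.01, -0.003]
wrist_force: [0.9, 0.0, -0.1]
finger_gap: 38.4
t 3.7 p [572.4 -17.9 220.2] xang -50.02 tilt [-0.0157  0.0143] gap 38.4 F [ 0.94  0.02 -0.05] Mz [-0.034  0.007 -0.018] q6 2.209
to target tool mm [ 1.28 -0.49 36.15]
outward dir in tool [-0.325  0.946  0.009] F out -0.89
```

View pics/w2.png

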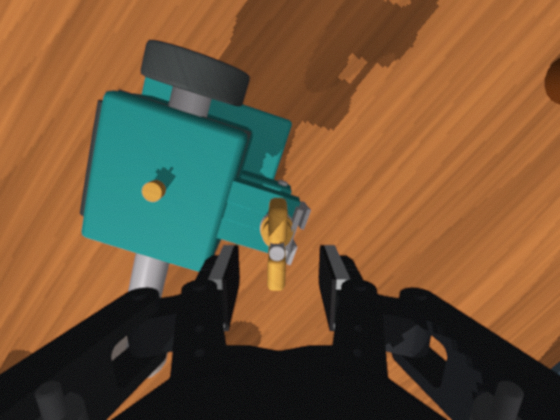

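```bash
python3 -m pendant '[[[-0.1,0.06,-0.02,0.9,0],[-0.2,0,0,0.9,0],[-0.3,0,0,0,0],[-1,0,0,0,0],[-1,0,0,0,0],[-1,0,0,0,0],[-1,0,0,0,0],[-1,0,0,0,0]]]' 30
python3 st.py 573 -18 184
python3 - <<'E'
from h import *
s=snap('wrist','w3.png')
E
```

```text
t: 4.42
ee_pos: [575.1, -19.2, 189.4]
tool_rot: [0.908, -0.42, -0.007, -0.004]
wrist_force: [0.9, 0.7, -7.3]
finger_gap: 9.5
t 4.42 p [575.1 -19.2 189.4] xang -49.62 tilt [-0.009   0.0124] gap 9.5 F [ 0.93  0.74 -7.3 ] Mz [-0.114 -0.21  -0.071] q6 2.2
to target tool mm [-2.15  0.81  5.39]
outward dir in tool [-0.332  0.943  0.004] F out -1.13
```

View pics/w3.png

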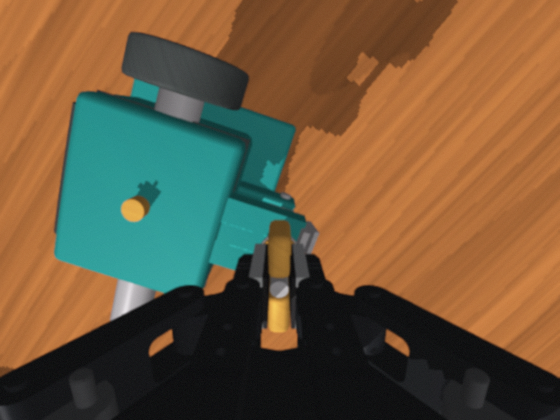

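Run:
```python
from h import *
for f,u,v in [('w2',277.3,253.5),('w3',278.5,288)]:
    print(plane(load(f),u,v,187))
```

```text
[572.58299384 -17.0443973  187.        ]
[573.58664618 -17.30477866 187.        ]
```

```bash
python3 -m pendant '[[[-0.5,0,0,0,0],[-0.5,0,0,0,0],[-0.5,-0.13,0,0.1,-0.03],[-0.7,0,0,0,0],[-1,0,0,0,0],[-1,0,0,0,0],[-1,0,0,0,0],[-1,0,0,0,0]]]' 30
python3 st.py 573 -17.5 184
```

```text
t: 5.13
ee_pos: [574.4, -18.1, 190.9]
tool_rot: [0.913, -0.407, -0.004, -0.004]
wrist_force: [-1.1, -1.3, -2.1]
finger_gap: 9.0
t 5.13 p [574.4 -18.1 190.9] xang -48.09 tilt [-0.004   0.0096] gap 9.0 F [-1.09 -1.32 -2.05] Mz [-0.134  0.07  -0.14 ] q6 2.177
to target tool mm [-1.26  0.67  6.86]
outward dir in tool [-0.357  0.934  0.   ] F out 1.49
```

```bash
python3 -m pendant '[[[-1,-0.02,0,0,-0.14],[-1,0,0,0,-0.14],[-1,0,0,0,-0.14],[-1,0,0,0,-0.14]]]' 30
python3 st.py 573 -17.5 184
```

```text
t: 5.47
ee_pos: [574.9, -17.2, 192.1]
tool_rot: [0.982, -0.191, -0.002, -0.005]
wrist_force: [-1.7, -0.4, 1.2]
finger_gap: 9.1
t 5.47 p [574.9 -17.2 192.1] xang -22.05 tilt [-0.0017  0.0108] gap 9.1 F [-1.75 -0.35  1.22] Mz [ 0.032  0.266 -0.145] q6 1.722
to target tool mm [-1.63  1.08  8.1 ]
outward dir in tool [-0.731  0.683 -0.002] F out 1.76
```

```bash
python3 -m pendant '[[[-1,-0.02,0,-0.01,-0.14],[-1,0,0,-0.01,-0.14],[-1,0,0,-0.01,-0.14],[-1,0,0,-0.01,-0.14],[-1,0,0,-0.01,-0.14]]]' 30
python3 st.py 573 -17.5 184
python3 - <<'E'
from h import *
s=snap('wrist','w4.png'); s=snap('scene','s4.png');cv2.imwrite('pics/s4z.png',cv2.resize(cv2.imread('pics/s4.png')[150:250,220:340],None,fx=5,fy=5,interpolation=2))
E
```

```text
t: 5.88
ee_pos: [574.9, -15.9, 194.0]
tool_rot: [0.995, 0.096, 0.0, -0.006]
wrist_force: [-0.6, -0.0, 0.5]
finger_gap: 9.2
t 5.88 p [574.9 -15.9 194. ] xang 11.06 tilt [-0.0008  0.0129] gap 9.2 F [-0.63 -0.04  0.52] Mz [-0.07   0.32  -0.141] q6 1.145
to target tool mm [-2.2   1.38 10.  ]
outward dir in tool [-0.985  0.173 -0.004] F out 0.6
```

View pics/w4.png

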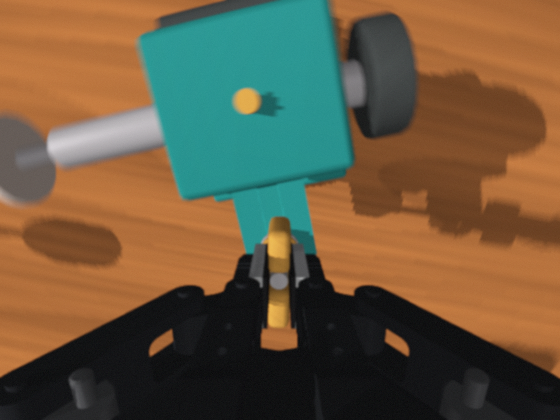

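View pics/s4z.png

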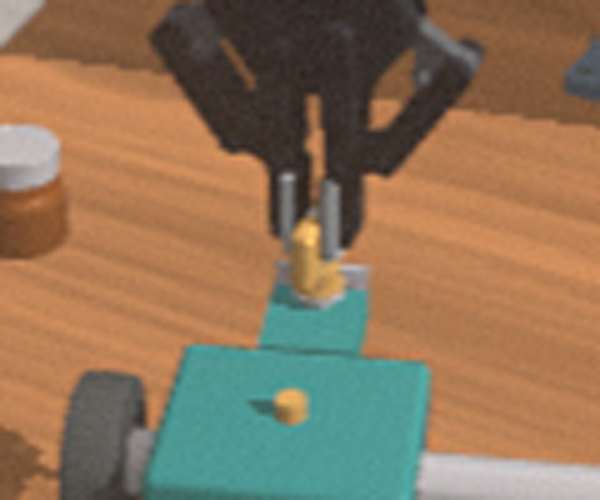

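```bash
python3 -m pendant '[[[-1,-0.1,0.02,0,0],[-1,-0.1,0.02,0,0]]]' 20
python3 st.py 573 -17.5 184
```

```text
t: 6.15
ee_pos: [572.7, -16.7, 194.3]
tool_rot: [0.996, 0.091, 0.002, -0.007]
wrist_force: [5.2, 2.7, -4.2]
finger_gap: 9.0
t 6.15 p [572.7 -16.7 194.3] xang 10.48 tilt [0.0032 0.0138] gap 9.0 F [ 5.16  2.73 -4.23] Mz [ 0.437 -1.122  0.18 ] q6 1.151
to target tool mm [ 0.08  0.97 10.31]
outward dir in tool [-0.983  0.183 -0.008] F out -5.79
```

```bash
python3 -m pendant '[[[-1,-0.08,0.02,0,0]]]' 20
python3 st.py 573 -17.5 184
```

```text
t: 6.23
ee_pos: [572.5, -16.8, 194.4]
tool_rot: [0.996, 0.09, 0.004, -0.007]
wrist_force: [6.7, 3.9, -7.1]
finger_gap: 8.9
t 6.23 p [572.5 -16.8 194.4] xang 10.33 tilt [0.0068 0.015 ] gap 8.9 F [ 6.74  3.91 -7.07] Mz [ 0.652 -1.271  0.054] q6 1.151
to target tool mm [ 0.24  0.9  10.39]
outward dir in tool [-0.983  0.185 -0.012] F out -7.7
```

```bash
python3 -m pendant '[[[-1,-0.08,0.02,0,0]]]' 20
python3 st.py 573 -17.5 184
```

```text
t: 6.32
ee_pos: [572.4, -16.9, 194.4]
tool_rot: [0.996, 0.089, 0.006, -0.008]
wrist_force: [5.9, 3.2, -4.5]
finger_gap: 9.0
t 6.32 p [572.4 -16.9 194.4] xang 10.18 tilt [0.0105 0.0163] gap 9.0 F [ 5.89  3.2  -4.46] Mz [ 0.537 -1.084  0.135] q6 1.152
to target tool mm [ 0.32  0.87 10.37]
outward dir in tool [-0.982  0.188 -0.016] F out -6.64
```

```bash
python3 -m pendant '[[[-1,-0.13,0.03,0,0]]]' 20
python3 st.py 573 -17.5 184
python3 - <<'E'
from h import *
s=snap('wrist','w5.png')
E
```

```text
t: 6.4
ee_pos: [571.9, -17.1, 194.5]
tool_rot: [0.996, 0.087, 0.008, -0.008]
wrist_force: [9.6, 5.2, -6.2]
finger_gap: 8.8
t 6.4 p [571.9 -17.1 194.5] xang 10.03 tilt [0.0154 0.0179] gap 8.8 F [ 9.6   5.16 -6.17] Mz [ 0.883 -1.686  0.055] q6 1.151
to target tool mm [ 0.77  0.74 10.47]
outward dir in tool [-0.982  0.19  -0.021] F out -10.81
```

View pics/w5.png

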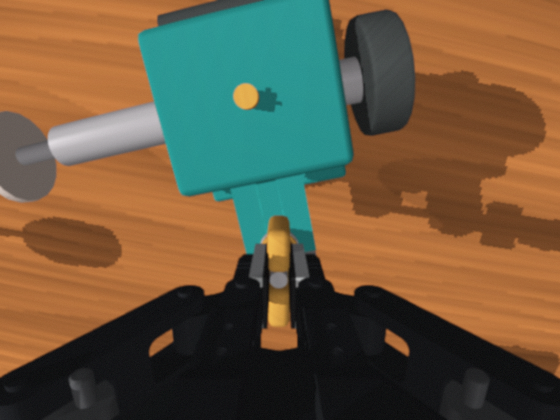

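```bash
python3 -m pendant '[[[-1,0.08,0,0,0],[-1,0.04,0,-0.02,-0.15],[-1,0,0,-0.02,-0.15],[-1,-0.1,0.02,0,0],[-1,-0.1,0.02,0,0],[-1,-0.1,0.02,0,0]]]' 20
python3 st.py 573 -17.5 184
```

```text
t: 6.95
ee_pos: [571.5, -16.9, 195.0]
tool_rot: [0.98, 0.2, 0.013, -0.01]
wrist_force: [6.8, 5.5, -4.8]
finger_gap: 9.2
t 6.95 p [571.5 -16.9 195. ] xang 23.03 tilt [0.0224 0.0245] gap 9.2 F [ 6.84  5.53 -4.79] Mz [ 0.801 -1.135  0.088] q6 0.916
to target tool mm [ 0.78  1.26 11.  ]
outward dir in tool [-0.999 -0.036 -0.03 ] F out -8.37
```

```bash
python3 -m pendant '[[[-1,0.1,0,0,0],[-1,0.04,0,-0.02,-0.16],[-1,0,0,-0.02,-0.16],[-1,-0.1,0,0,0],[-1,-0.1,0,0,0],[-1,-0.1,0,0,0]]]' 20
python3 st.py 573 -17.5 184
```

```text
t: 7.45
ee_pos: [571.0, -16.7, 195.7]
tool_rot: [0.95, 0.311, 0.018, -0.01]
wrist_force: [7.8, 7.4, -4.9]
finger_gap: 9.2
t 7.45 p [571.  -16.7 195.7] xang 36.26 tilt [0.0273 0.0296] gap 9.2 F [ 7.76  7.45 -4.92] Mz [ 0.878 -1.081  0.14 ] q6 0.679
to target tool mm [ 0.72  1.91 11.71]
outward dir in tool [-0.964 -0.263 -0.036] F out -9.92
```

```bash
python3 -m pendant '[[[-1,-0.12,-0.03,0,0]]]' 20
python3 st.py 573 -17.5 184;python3 -m pendant '[[[-1,-0.12,-0.03,0,0]]]' 20
python3 st.py 573 -17.5 184
```

```text
t: 7.53
ee_pos: [570.7, -16.7, 195.7]
tool_rot: [0.951, 0.308, 0.02, -0.01]
wrist_force: [9.4, 5.5, -6.3]
finger_gap: 9.0
t 7.53 p [570.7 -16.7 195.7] xang 35.89 tilt [0.0322 0.0313] gap 9.0 F [ 9.38  5.48 -6.35] Mz [ 0.599 -1.421  0.089] q6 0.682
to target tool mm [ 0.91  2.04 11.76]
outward dir in tool [-0.965 -0.257 -0.041] F out -10.72
t: 7.62
ee_pos: [570.5, -16.8, 195.7]
tool_rot: [0.952, 0.305, 0.023, -0.01]
wrist_force: [9.2, 5.3, -6.3]
finger_gap: 9.2
t 7.62 p [570.5 -16.8 195.7] xang 35.52 tilt [0.0374 0.0329] gap 9.2 F [ 9.2   5.27 -6.26] Mz [ 0.61  -1.292  0.068] q6 0.686
to target tool mm [ 1.02  2.04 11.78]
outward dir in tool [-0.967 -0.251 -0.047] F out -10.47
```

```bash
python3 -m pendant '[[[-1,0.12,0.03,0,0],[-1,0.1,0.03,0,0],[-1,0.02,0,-0.02,-0.16],[-1,0,0,-0.02,-0.16],[-1,0,0,0,0]]]' 20
python3 st.py 573 -17.5 184;python3 -m pendant '[[[-1,-0.1,-0.04,0,0],[-1,-0.1,-0.05,0,0]]]' 20
python3 st.py 573 -17.5 184
```

```text
t: 8.03
ee_pos: [572.0, -15.5, 196.4]
tool_rot: [0.909, 0.415, 0.02, -0.008]
wrist_force: [-0.2, 1.6, -1.1]
finger_gap: 9.5
t 8.03 p [572.  -15.5 196.4] xang 49.08 tilt [0.0298 0.0318] gap 9.5 F [-0.16  1.63 -1.13] Mz [-0.057  0.212  0.156] q6 0.456
to target tool mm [-1.42  2.02 12.31]
outward dir in tool [-0.881 -0.471 -0.039] F out -0.43
t: 8.2
ee_pos: [570.5, -16.2, 196.6]
tool_rot: [0.912, 0.41, 0.023, -0.008]
wrist_force: [9.4, 6.9, -6.9]
finger_gap: 9.1
t 8.2 p [570.5 -16.2 196.6] xang 48.44 tilt [0.0358 0.0341] gap 9.1 F [ 9.35  6.9  -6.88] Mz [ 0.935 -1.594  0.105] q6 0.461
to target tool mm [ 0.07  2.66 12.58]
outward dir in tool [-0.886 -0.461 -0.046] F out -11.2
```

```bash
python3 -m pendant '[[[-1,0.1,0.05,0,0],[-1,0.09,0.05,0,0],[-1,0.02,0,-0.02,-0.16],[-1,0,0,-0.02,-0.16],[-1,0,0,0,0]]]' 20
python3 st.py 573 -17.5 184;python3 -m pendant '[[[-1,-0.09,-0.06,0,0],[-1,-0.08,-0.06,0,0]]]' 20
python3 st.py 573 -17.5 184
```

```text
t: 8.62
ee_pos: [571.8, -15.2, 197.1]
tool_rot: [0.856, 0.516, 0.021, -0.007]
wrist_force: [0.2, 0.9, -0.2]
finger_gap: 9.1
t 8.62 p [571.8 -15.2 197.1] xang 62.14 tilt [0.0282 0.0329] gap 9.1 F [ 0.17  0.93 -0.17] Mz [0.041 0.338 0.115] q6 0.228
to target tool mm [-2.06  2.03 13.02]
outward dir in tool [-0.752 -0.658 -0.038] F out -0.49
t: 8.78
ee_pos: [570.0, -15.9, 197.2]
tool_rot: [0.859, 0.512, 0.023, -0.007]
wrist_force: [8.6, 6.3, -3.5]
finger_gap: 9.3
t 8.78 p [570.  -15.9 197.2] xang 61.57 tilt [0.0328 0.0351] gap 9.3 F [ 8.56  6.25 -3.45] Mz [ 0.954 -1.33   0.054] q6 0.232
to target tool mm [-0.56  3.22 13.21]
outward dir in tool [-0.759 -0.65  -0.043] F out -10.23
```

```bash
python3 -m pendant '[[[-1,0.08,0.06,0,0],[-1,0.08,0.06,0,0],[-1,0.02,0,-0.02,-0.16],[-1,0,0,-0.02,-0.16],[-1,0,0,0,0]]]' 20
python3 st.py 573 -17.5 184;python3 -m pendant '[[[-1,-0.07,-0.08,0,0],[-1,-0.06,-0.07,0,0]]]' 20
python3 st.py 573 -17.5 184
```

```text
t: 9.2
ee_pos: [571.2, -15.0, 197.8]
tool_rot: [0.791, 0.611, 0.021, -0.005]
wrist_force: [-1.1, 1.3, -0.7]
finger_gap: 9.1
t 9.2 p [571.2 -15.  197.8] xang 75.41 tilt [0.0263 0.0333] gap 9.1 F [-1.07  1.32 -0.72] Mz [0.09  0.262 0.129] q6 -0.003
to target tool mm [-2.55  2.12 13.7 ]
outward dir in tool [-0.582 -0.813 -0.037] F out 0.52
t: 9.37
ee_pos: [569.4, -15.8, 197.9]
tool_rot: [0.794, 0.608, 0.023, -0.005]
wrist_force: [5.8, 5.7, -4.1]
finger_gap: 8.8
t 9.37 p [569.4 -15.8 197.9] xang 74.87 tilt [0.0305 0.0351] gap 8.8 F [ 5.82  5.72 -4.11] Mz [ 0.864 -1.045  0.154] q6 0.001
to target tool mm [-1.3   3.66 13.95]
outward dir in tool [-0.589 -0.807 -0.041] F out -7.49
```

```bash
python3 -m pendant '[[[-1,-0.07,-0.09,0,0]]]' 20
python3 st.py 573 -17.5 184
python3 - <<'E'
from h import *
s=snap('scene','s5.png');cv2.imwrite('pics/s5z.png',cv2.resize(cv2.imread('pics/s5.png')[170:240,240:330],None,fx=8,fy=8,interpolation=2))
E
```

```text
t: 9.45
ee_pos: [569.1, -15.9, 198.0]
tool_rot: [0.795, 0.606, 0.025, -0.004]
wrist_force: [7.6, 5.5, -6.1]
finger_gap: 9.0
t 9.45 p [569.1 -15.9 198. ] xang 74.6 tilt [0.0351 0.0368] gap 9.0 F [ 7.56  5.5  -6.12] Mz [ 0.896 -1.206  0.109] q6 0.003
to target tool mm [-1.18  3.85 14.03]
outward dir in tool [-0.593 -0.804 -0.046] F out -9.02
```

View pics/s5z.png

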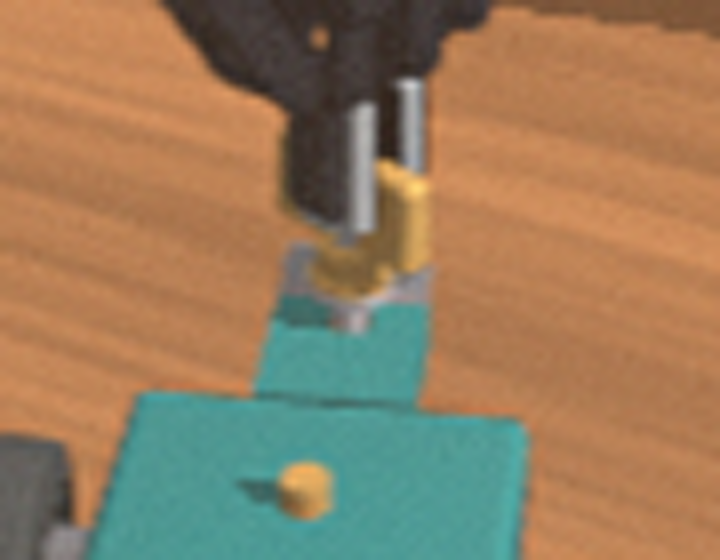

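Run:
```python
from h import *
s=load('s5')
ya=np.radians(21);ex=np.array([np.cos(ya),np.sin(ya),0]);seat=np.array([573,-17.5,145.])
f=lambda u,v:(240+(u+.5)/8-.5,170+(v+.5)/8-.5)
for d in (-11,-14.25):
  for u,v in [(290,245),(280,292),(435,265),(428,302)]:
    o,r=ray(s,*f(u,v)); P0=seat+ex*d; t=((P0-o)@ex)/(r@ex); P=o+t*r; print(d,(u,v),'z-seat',round(P[2]-145,1),'y',round((P-seat)@np.array([-ex[1],ex[0],0]),1))
```

```text
-11 (290, 245) z-seat 15.6 y -17.2
-11 (280, 292) z-seat 0.8 y -19.9
-11 (435, 265) z-seat 13.1 y 20.5
-11 (428, 302) z-seat 1.6 y 18.9
-14.25 (290, 245) z-seat 13.5 y -17.7
-14.25 (280, 292) z-seat -1.4 y -20.4
-14.25 (435, 265) z-seat 11.0 y 20.2
-14.25 (428, 302) z-seat -0.6 y 18.6
```

```bash
python3 -m pendant '[[[-1,0.07,0.08,0,0],[-1,0.06,0.08,0,0],[-1,0.02,0.02,-0.02,-0.16],[-1,0,0,-0.02,-0.16],[-1,0,0,0,0]]]' 20
python3 st.py 573 -17.5 184;python3 -m pendant '[[[-1,-0.05,-0.09,0,0],[-1,-0.05,-0.09,0,0],[-1,-0.05,-0.09,0,0]]]' 20
python3 st.py 573 -17.5 184
```

```text
t: 9.92
ee_pos: [570.4, -15.0, 198.5]
tool_rot: [0.716, 0.697, 0.022, -0.003]
wrist_force: [0.0, 1.6, 0.1]
finger_gap: 8.9
t 9.92 p [570.4 -15.  198.5] xang 88.49 tilt [0.0281 0.0349] gap 8.9 F [0.01 1.65 0.13] Mz [0.127 0.401 0.065] q6 -0.234
to target tool mm [-2.99  2.24 14.46]
outward dir in tool [-0.383 -0.923 -0.039] F out -0.6
t: 10.17
ee_pos: [568.2, -16.0, 198.7]
tool_rot: [0.721, 0.692, 0.026, -0.001]
wrist_force: [6.4, 6.1, -5.5]
finger_gap: 9.0
t 10.17 p [568.2 -16.  198.7] xang 87.68 tilt [0.0364 0.0386] gap 9.0 F [ 6.37  6.11 -5.53] Mz [ 0.936 -0.989  0.135] q6 -0.228
to target tool mm [-1.92  4.38 14.78]
outward dir in tool [-0.396 -0.917 -0.048] F out -8.14
```

```bash
python3 -m pendant '[[[-0.66,0,0,0,0],[-0.66,0,0,0,0],[-0.66,-0.04,-0.1,0,0],[-0.66,-0.04,-0.1,0,0]]]' 20
python3 st.py 573 -17.5 184;python3 -m pendant '[[[-0.66,-0.04,-0.09,0,0]]]' 20
python3 st.py 573 -17.5 184
```

```text
t: 10.5
ee_pos: [566.1, -18.8, 199.3]
tool_rot: [0.726, 0.688, 0.028, 0.001]
wrist_force: [4.2, 3.6, -1.8]
finger_gap: 14.1
t 10.5 p [566.1 -18.8 199.3] xang 86.97 tilt [0.0421 0.0361] gap 14.1 F [ 4.23  3.63 -1.78] Mz [ 0.557 -0.801  0.082] q6 -0.221
to target tool mm [ 1.12  6.24 15.65]
outward dir in tool [-0.407 -0.912 -0.052] F out -5.25
t: 10.58
ee_pos: [565.5, -19.4, 199.6]
tool_rot: [0.726, 0.687, 0.029, 0.002]
wrist_force: [8.4, 5.3, -3.9]
finger_gap: 14.6
t 10.58 p [565.5 -19.4 199.6] xang 86.88 tilt [0.0458 0.0369] gap 14.6 F [ 8.44  5.25 -3.85] Mz [ 0.757 -1.262  0.141] q6 -0.223
to target tool mm [ 1.67  6.7  16.02]
outward dir in tool [-0.408 -0.911 -0.056] F out -9.76
```

```bash
python3 -m pendant '[[[-0.66,-0.04,-0.09,0,0]]]' 20
python3 st.py 573 -17.5 184;python3 -m pendant '[[[-0.66,-0.04,-0.08,0,0]]]' 20
python3 st.py 573 -17.5 184
```

```text
t: 10.67
ee_pos: [565.4, -19.9, 200.0]
tool_rot: [0.726, 0.686, 0.031, 0.004]
wrist_force: [7.5, 3.4, -4.6]
finger_gap: 14.6
t 10.67 p [565.4 -19.9 200. ] xang 86.82 tilt [0.0505 0.0376] gap 14.6 F [ 7.54  3.41 -4.62] Mz [ 0.576 -1.14   0.133] q6 -0.224
to target tool mm [ 2.14  6.68 16.41]
outward dir in tool [-0.409 -0.91  -0.061] F out -8.26
t: 10.75
ee_pos: [565.4, -20.4, 200.3]
tool_rot: [0.727, 0.686, 0.033, 0.005]
wrist_force: [6.3, 3.1, -3.2]
finger_gap: 14.1
t 10.75 p [565.4 -20.4 200.3] xang 86.74 tilt [0.055  0.0383] gap 14.1 F [ 6.31  3.06 -3.22] Mz [ 0.486 -0.951  0.077] q6 -0.226
to target tool mm [ 2.6   6.53 16.77]
outward dir in tool [-0.41  -0.91  -0.065] F out -6.98
```

```bash
python3 -m pendant '[[[-0.6,0.03,0.08,0.1,0],[-0.6,0.05,0.08,0.12,0],[-1,0,0,0,0],[-1,0,0,0,0],[-1,0,0,0,0],[-1,0,0,-0.01,-0.16],[-1,0,0,-0.01,-0.16],[-1,0,0,0,0]]]' 20
python3 st.py 573 -17.5 184;python3 -m pendant '[[[-1,-0.03,-0.1,0,0],[-1,-0.02,-0.09,0,0]]]' 20
python3 st.py 573 -17.5 184
```

```text
t: 11.42
ee_pos: [568.6, -19.2, 197.1]
tool_rot: [0.633, 0.773, 0.032, 0.009]
wrist_force: [0.4, 0.2, 1.1]
finger_gap: 9.3
t 11.42 p [568.6 -19.2 197.1] xang 101.38 tilt [0.0547 0.0378] gap 9.3 F [0.42 0.25 1.06] Mz [0.087 0.179 0.065] q6 -0.478
to target tool mm [ 0.48  3.89 13.38]
outward dir in tool [-0.167 -0.984 -0.065] F out -0.49
t: 11.58
ee_pos: [565.7, -20.6, 197.1]
tool_rot: [0.636, 0.771, 0.033, 0.01]
wrist_force: [2.9, 2.2, -0.6]
finger_gap: 9.4
t 11.58 p [565.7 -20.6 197.1] xang 101.04 tilt [0.0566 0.0384] gap 9.4 F [ 2.9   2.15 -0.64] Mz [ 0.443 -0.544  0.101] q6 -0.477
to target tool mm [ 1.33  6.9  13.62]
outward dir in tool [-0.173 -0.983 -0.067] F out -3.48
```

```bash
python3 -m pendant '[[[-1,-0.02,-0.1,0,0],[-1,-0.02,-0.1,0,0]]]' 20
python3 st.py 573 -17.5 184;python3 -m pendant '[[[-1,-0.02,-0.1,0,0],[-1,-0.02,-0.1,0,0]]]' 20
python3 st.py 573 -17.5 184
```

```text
t: 11.75
ee_pos: [563.0, -21.8, 196.9]
tool_rot: [0.638, 0.77, 0.034, 0.011]
wrist_force: [5.1, 3.2, -1.9]
finger_gap: 9.3
t 11.75 p [563.  -21.8 196.9] xang 100.77 tilt [0.06   0.0394] gap 9.3 F [ 5.08  3.25 -1.95] Mz [ 0.655 -1.013  0.056] q6 -0.478
to target tool mm [ 1.96  9.77 13.65]
outward dir in tool [-0.178 -0.982 -0.07 ] F out -5.91
t: 11.92
ee_pos: [560.8, -22.7, 196.8]
tool_rot: [0.639, 0.768, 0.036, 0.012]
wrist_force: [4.6, 3.6, -2.4]
finger_gap: 9.6
t 11.92 p [560.8 -22.7 196.8] xang 100.57 tilt [0.0649 0.0409] gap 9.6 F [ 4.56  3.57 -2.37] Mz [ 0.782 -1.279  0.103] q6 -0.48
to target tool mm [ 2.48 12.01 13.8 ]
outward dir in tool [-0.181 -0.981 -0.075] F out -5.54
```

```bash
python3 -m pendant '[[[-0.6,0,0,0,0],[-0.6,-0.02,-0.1,0,0],[-0.6,-0.02,-0.12,0,0],[-0.6,-0.02,-0.12,0,0],[-0.6,-0.02,-0.12,0,0]]]' 20
python3 st.py 573 -17.5 184
python3 -m pendant '[[[-0.6,-0.02,-0.12,0.02,0],[-0.6,-0.02,-0.12,0.02,0]]]' 20
python3 st.py 573 -17.5 184
python3 - <<'E'
from h import *
s=snap('scene','s6.png');cv2.imwrite('pics/s6z.png',cv2.resize(cv2.imread('pics/s6.png')[160:240,230:330],None,fx=7,fy=7,interpolation=2))
s=snap('wrist','w6.png')
E
```

```text
t: 12.33
ee_pos: [550.4, -26.9, 195.7]
tool_rot: [0.64, 0.767, 0.036, 0.012]
wrist_force: [2.3, 0.7, -1.3]
finger_gap: 17.0
t 12.33 p [550.4 -26.9 195.7] xang 100.33 tilt [0.0633 0.0396] gap 17.0 F [ 2.27  0.66 -1.33] Mz [ 0.128 -0.358 -0.025] q6 -0.489
to target tool mm [ 4.91 23.05 13.47]
outward dir in tool [-0.185 -0.98  -0.073] F out -2.36
t: 12.5
ee_pos: [545.5, -28.9, 194.6]
tool_rot: [0.641, 0.767, 0.036, 0.012]
wrist_force: [1.5, 1.6, 0.9]
finger_gap: 17.2
t 12.5 p [545.5 -28.9 194.6] xang 100.3 tilt [0.0639 0.0393] gap 17.2 F [1.54 1.56 0.87] Mz [ 0.149 -0.32  -0.022] q6 -0.495
to target tool mm [ 6.02 28.27 12.77]
outward dir in tool [-0.186 -0.98  -0.074] F out -2.0
```

View pics/s6z.png

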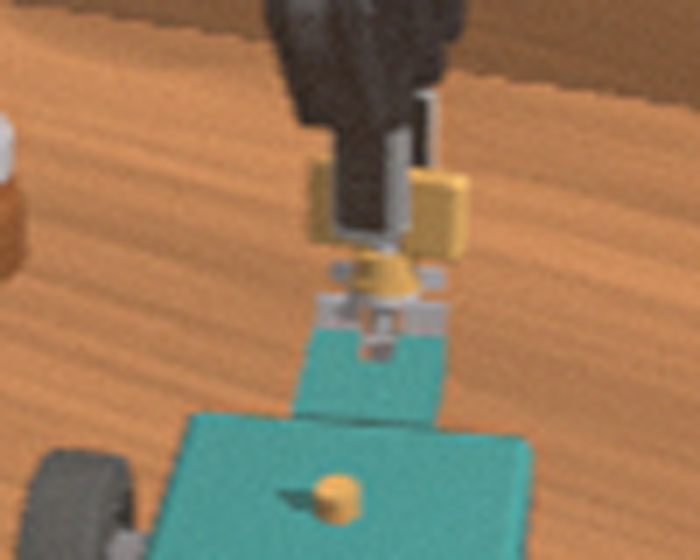

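View pics/w6.png

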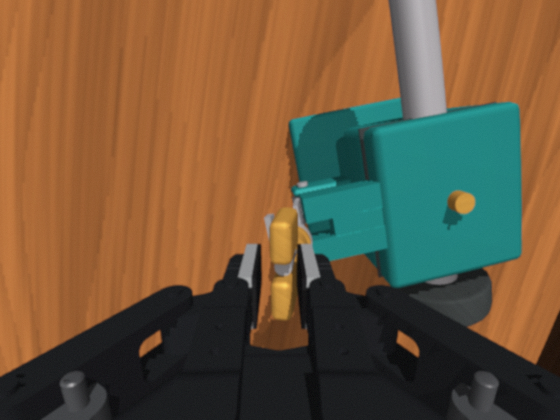

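```bash
python3 -m pendant '[[[-0.5,-0.04,-0.2,0.06,0],[-0.45,-0.04,-0.2,0.06,0],[-0.4,-0.04,-0.2,0.07,0],[-0.35,-0.04,-0.2,0.08,0],[-0.3,-0.04,-0.2,0.1,0],[-0.25,-0.04,-0.2,0.1,0],[-0.2,-0.04,-0.2,0.1,0]]]' 20
python3 st.py 573 -17.5 184
python3 - <<'E'
from h import *
s=snap('scene','s7.png');cv2.imwrite('pics/s7z.png',cv2.resize(cv2.imread('pics/s7.png')[140:240,220:340],None,fx=6,fy=6,interpolation=2))
s=snap('wrist','w7.png')
E
```

```text
t: 13.18
ee_pos: [518.3, -40.3, 181.7]
tool_rot: [0.641, 0.767, 0.036, 0.014]
wrist_force: [1.1, 0.2, 2.7]
finger_gap: 34.5
t 13.18 p [518.3 -40.3 181.7] xang 100.32 tilt [0.067  0.0378] gap 34.5 F [1.13 0.19 2.7 ] Mz [ 0.035 -0.155  0.065] q6 -0.537
to target tool mm [12.67 57.92  2.26]
outward dir in tool [-0.185 -0.98  -0.076] F out -1.12
```

View pics/s7z.png

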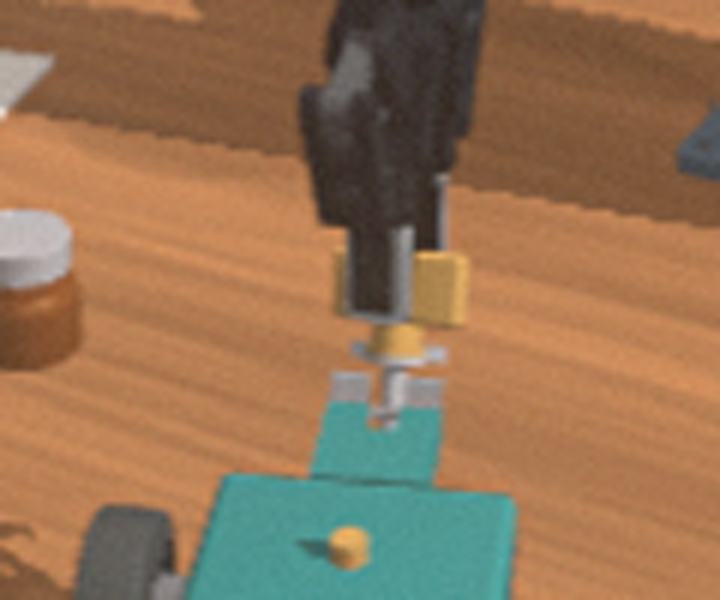

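View pics/w7.png

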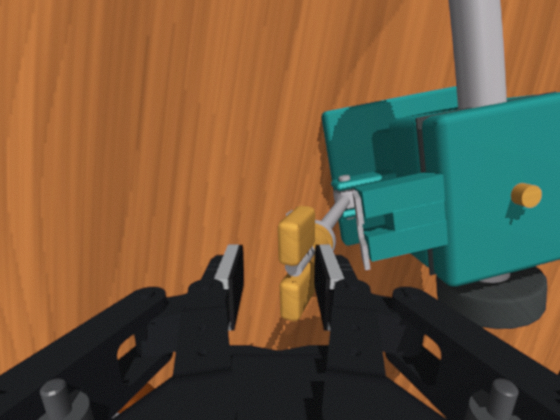

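```bash
python3 -m pendant '[[[-0.2,-0.03,-0.22,0.12,0],[-0.2,-0.03,-0.22,0.12,0],[-0.2,-0.03,-0.22,0.13,0],[-0.2,-0.03,-0.22,0.14,0],[-0.2,-0.03,-0.22,0.15,0],[-0.2,-0.03,-0.22,0.15,0],[-0.2,-0.03,-0.22,0.15,0]]]' 20
python3 st.py 573 -17.5 184
python3 - <<'E'
from h import *
s=snap('wrist','w8.png')
E
```

```text
t: 13.87
ee_pos: [487.8, -51.5, 159.1]
tool_rot: [0.641, 0.767, 0.035, 0.015]
wrist_force: [0.8, -0.8, 1.6]
finger_gap: 34.1
t 13.87 p [487.8 -51.5 159.1] xang 100.3 tilt [0.0679 0.0348] gap 34.1 F [ 0.77 -0.8   1.64] Mz [-0.045 -0.262 -0.03 ] q6 -0.585
to target tool mm [ 18.8   91.42 -17.81]
outward dir in tool [-0.186 -0.98  -0.076] F out -0.43
```

View pics/w8.png

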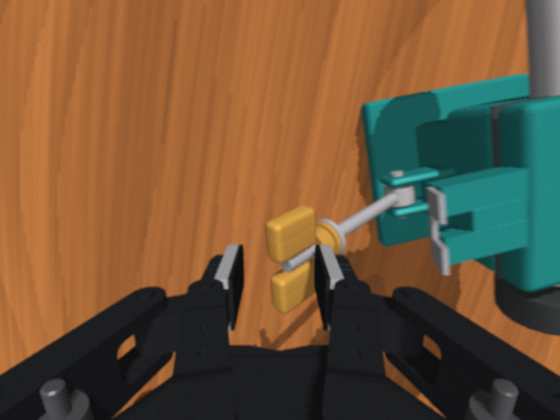

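```bash
python3 -m pendant '[[[-0.2,-0.03,-0.22,0.13,0],[-0.2,-0.03,-0.22,0.13,0],[-0.2,-0.03,-0.22,0.14,0],[-0.2,-0.03,-0.22,0.14,0],[-0.2,-0.03,-0.2,0.13,0]]]' 20
python3 st.py 573 -17.5 184
python3 - <<'E'
from h import *
s=snap('wrist','w9.png');s=snap('scene','s9.png');cv2.imwrite('pics/s9z.png',cv2.resize(cv2.imread('pics/s9.png')[120:240,200:340],None,fx=5,fy=5,interpolation=2))
E
```

```text
t: 14.33
ee_pos: [465.2, -57.3, 141.0]
tool_rot: [0.641, 0.767, 0.035, 0.013]
wrist_force: [1.7, -1.1, 1.1]
finger_gap: 34.2
t 14.33 p [465.2 -57.3 141. ] xang 100.3 tilt [0.0657 0.0373] gap 34.2 F [ 1.65 -1.14  1.09] Mz [-0.041 -0.287 -0.052] q6 -0.624
to target tool mm [ 20.99 115.88 -34.3 ]
outward dir in tool [-0.186 -0.98  -0.075] F out -1.13
```

View pics/w9.png

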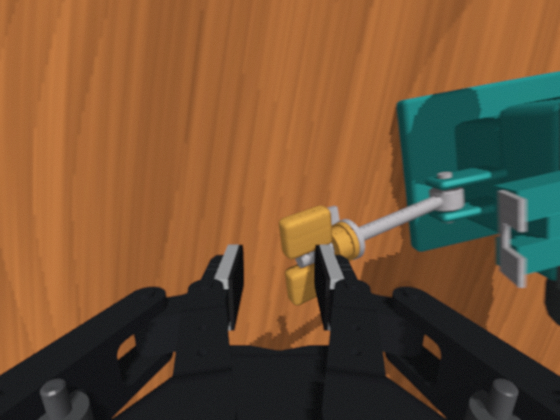

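View pics/s9z.png

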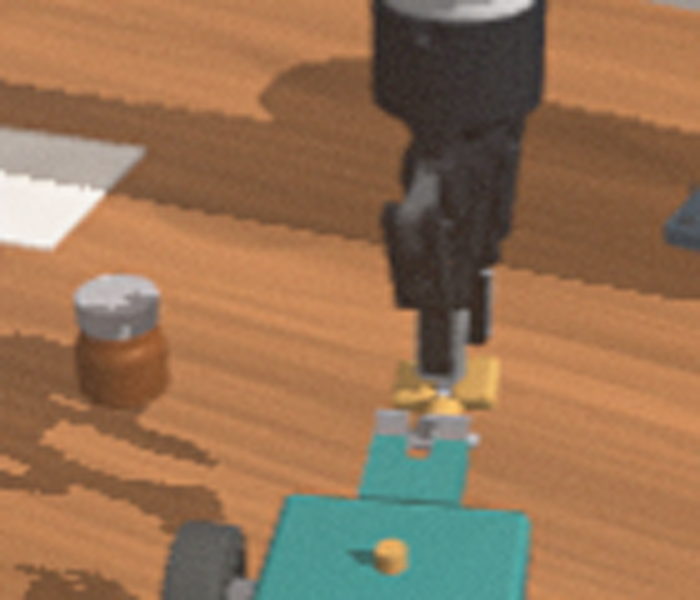

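Run:
```python
from h import *
s=load('w9');ya=np.radians(21);ex=np.array([np.cos(ya),np.sin(ya),0]);ey=np.array([-ex[1],ex[0],0]);pin=np.array([573,-17.5,75.])
for u,v in [(303,262),(447,197)]:
    o,r=ray(s,u,v);t=((pin-o)@ey)/(r@ey);P=o+t*r;d=P-pin;print(d@-ex,d[2],np.linalg.norm(d),np.degrees(np.arctan2(d@-ex,d[2])))
for th in (.8,.9,1,1.1,1.2): print(th,proj(s,pin+112*(np.sin(th)*-ex+np.cos(th)*np.array([0,0,1]))).round(0),proj(s,pin).round(0))
```

```text
101.82059370448088 46.58307564571706 111.97060435197969 65.41583363342994
-1.988109495428316 -4.427952294986341 4.8537965441999145 -155.82036215603702
0.8 [[369. 283.]] [[448. 199.]]
0.9 [[345. 278.]] [[448. 199.]]
1 [[325. 271.]] [[448. 199.]]
1.1 [[309. 265.]] [[448. 199.]]
1.2 [[296. 258.]] [[448. 199.]]
```

```bash
python3 -m pendant '[[[-0.2,0.03,0.15,0,0],[-0.2,0.02,0.1,-0.3,0],[-0.2,0.01,0.08,-0.8,0],[-0.2,0,0.08,-1,0],[-0.2,0,0,-1,0],[-0.2,0,0,-1,0],[-0.2,0,-0.5,-1,0],[-0.2,0,-1,-1,0],[-0.2,0,-1,0,0],[-0.2,0,0,0,0],[-0.2,0,0,0,0]]]' 20
python3 st.py 573 -17.5 184
python3 - <<'E'
from h import *
s=snap('wrist','w10.png');s=snap('scene','s10.png');s=snap('top','t10.png');cv2.imwrite('pics/s10z.png',cv2.resize(cv2.imread('pics/s10.png')[150:300,220:380],None,fx=4,fy=4,interpolation=2))
E
```

```text
t: 15.35
ee_pos: [413.8, -66.6, 268.6]
tool_rot: [0.64, 0.768, 0.033, 0.01]
wrist_force: [1.1, -0.2, -0.6]
finger_gap: 34.1
t 15.35 p [413.8 -66.6 268.6] xang 100.45 tilt [0.0573 0.0388] gap 34.1 F [ 1.06 -0.24 -0.63] Mz [-0.054  0.045 -0.024] q6 -0.674
to target tool mm [ 17.03 159.71  95.39]
outward dir in tool [-0.183 -0.981 -0.067] F out -0.9
```

View pics/w10.png

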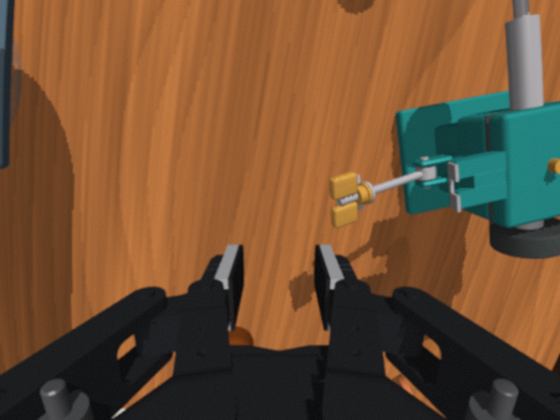

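View pics/s10z.png

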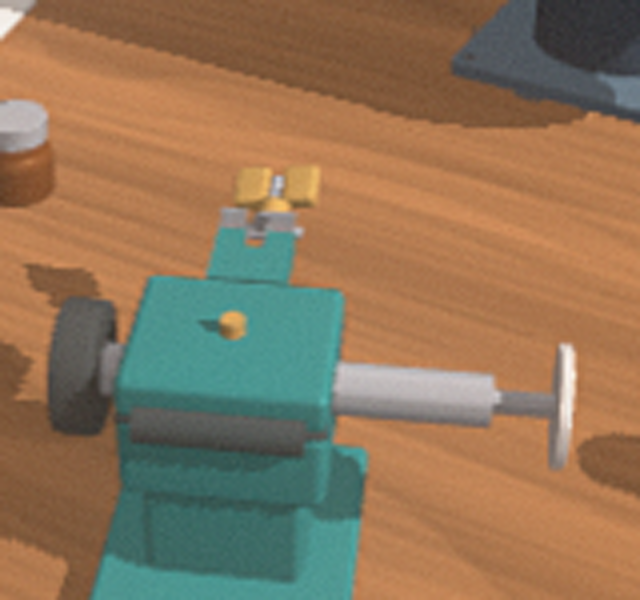

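Run:
```python
from h import *
s=load('w10');ya=np.radians(21);ex=np.array([np.cos(ya),np.sin(ya),0]);ey=np.array([-ex[1],ex[0],0]);pin=np.array([573,-17.5,75.])
o,r=ray(s,338,202);t=((pin-o)@ey)/(r@ey);P=o+t*r;d=P-pin;print(np.linalg.norm(d),np.degrees(np.arctan2(d@-ex,d[2])))
a=load('top0')['frame'];b=load('t10')['frame'];cv2.imwrite('pics/cmp.png',cv2.cvtColor(np.hstack([a,b])[60:280],cv2.COLOR_RGB2BGR)[:, :1120][:, ::1] if False else cv2.cvtColor(np.vstack([a[60:270],b[60:270]]),cv2.COLOR_RGB2BGR))
```

```text
113.31641094008826 67.65104686315253
```

View pics/cmp.png

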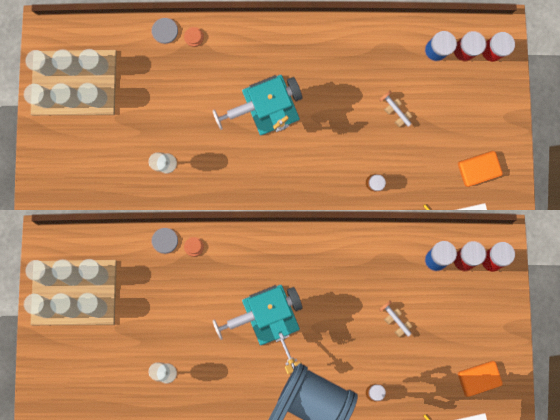

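The bolt leans out at about 65°, the gripper is clear of it, and the goblet, jar and spare spindle have not moved.

```bash
python3 -c "
from workcell import *
print(sign_off())"
```

```text
the job is handed in; nothing more can be done
None
```

The eyebolt is out of the slot and leaning outwards at about 65–68°, well past the 45° asked for. I handed the job in at about 15.5 s of the 72 s allowed.

- **Unscrewing:** I gripped the wings and turned the nut about 60° to start with. I then went on in steps of about 13° (0.75 mm of lift), with a light pull outwards after each.
- **Feeling for the keeper:** The washer stayed blocked up to about 138° of turn (7.7 mm of climb). Forces reached about 11 N at the gripper, and I estimate about the same on the keeper. One blocked test was repeated with the jaws loosened and agreed.
- **Clearing it:** At about 151° (8.4 mm of climb, plus the unknown 0–1 mm starting height) the bolt swung through. The pull was 3.5 to 6 N. The washer should be less than about 1 mm above the height at which it just clears. I worked this out from the step size and did not measure it.
- **Swing and final checks:** I swung the bolt out with the inner finger behind the wings, at 1–3 N. After backing off I measured the lean again from a wrist picture. The goblet, jar and spare spindle look unmoved between the top views from before and after. The gripper was clear of everything.
- **What disagreed:** The two lean estimates, 65° and 68°, differ by about 2°. The tool also picked up about 4° of tilt during the pulls, and this had no effect on the result.

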